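# Lock the sample chiller's lid with its slotted disc and bar

### The job

Lock the lid of the white sample chiller with the fingertips only: push the white peg round to turn the green slotted disc until its slot lines up with the orange bar (either way round will do), then push the bar by its upright tab through the slot until it is fully home in the keeper on the other side. Do not grip the peg or the tab and do not force the bar against a disc that is out of line. Leave everything else where it stands, lifting nothing, and finish clear.

Things in the scene. Friction and masses are not known exactly. Their poses are not given: they have to be found in the camera images.
- chiller: white bench chiller with a flat grey lid, fixed to the bench, 220 (its x) by 340 (its y) by 110 mm high (lid top). Origin: centre of its underside, on the bench. Its x axis points to its hinged back, its y axis along the bar's push direction; it stands turned by up to 0.35 rad. The lock lies on the lid along the line x = 0. On the lid: a 4 mm steel plate carrying dark steel rails, a guide and a U-shaped keeper; none of these is higher than 139 mm above the bench
- disc_axis (a point): point on the disc's vertical turning axis at the height of the top of the green half discs, 138 mm above the bench; in the chiller's frame at x = 0, y = +60 mm. The disc is 100 mm across: a thin black flange carrying two green half discs (48 mm radius) with a straight slot 18 mm wide and 18 mm deep right across between them, its mouths flared. Axes parallel to the chiller's
- disc (a joint): turning angle of the disc in rad, growing anticlockwise seen from above, stops at -0.25 and 3.39. At 0 and again at 3.14 the slot lies along the chiller's y, in line with the bar. It starts between 0.6 and 2.54, and stays where it is left (stiff: about 3 N at the peg). The bar's round nose and the flared mouths guide the bar in and bring the disc true if it is within about 0.1 rad; farther out the bar is blocked by the disc
- peg (a point): centre of the white upright peg fixed on the disc, 12 mm in diameter, 28 mm tall (138 to 166 mm above the bench; this point is at 152 mm), 34 mm from the disc's axis. It lies in the direction of the chiller's x axis from the disc axis turned anticlockwise by the disc angle, i.e. at a right angle to the slot
- bar (a joint): how far the orange bar has been pushed, in m, along the chiller's +y; stops at 0 (drawn back) and 0.130 (fully home in the keeper). It starts between 0 and 0.010, slides with about 3 N of friction and stays where it is left
- tab (a point): on the orange upright tab at the rear end of the bar: 26 mm wide (chiller's x), 10 mm thick (chiller's y), its top 166 mm above the bench; this point is at its middle, 152 mm above the bench. The bar itself, 14 mm square and with its top 136 mm above the bench, reaches 141 mm ahead of the tab's middle (+y); nothing stands behind the tab but low rails (top 124 mm). With the bar at 0 the tab is 205 mm behind the disc axis; home, 75 mm behind it
- vial: bystander: small amber vial, 24 mm across, 40 mm tall, loose on the chiller's lid near its back left corner; origin at its underside
- cap: bystander: blue screw cap, 30 mm across, 12 mm thick, loose on the lid near its back right corner; origin at its underside
- tube_rack: bystander: orange rack with green-capped tubes, 100 by 200 mm, 114 mm tall, left of the chiller; origin at its underside
- bottle: bystander: glass bottle with blue cap, 64 mm across, 150 mm tall, behind the chiller; origin at its underside
- tip_box: bystander: yellow box, 80 by 115 by 50 mm, behind the chiller; origin at its underside
- beaker: bystander: open glass beaker, 60 mm across, 75 mm tall, right of the chiller; origin at its underside
- jar: bystander: jar with white cap, 54 mm across, 60 mm tall, right of the chiller; origin at its underside

How it is judged:
By the outcome, as a careful person would: the job done as asked, in the order asked, and still so for the second after the job is handed in, with the robot touching nothing.
It also fails if it takes over 51 s, if anything falls off the work surface, if the arm or the gripper's body presses on something with over 40 N, if the wrist force passes 120 N, or if a joint passes its speed limit or range.

### The arm

A 7-joint arm with a two-finger parallel gripper is mounted at the origin on the work surface. World frame = base frame: x ahead of the robot, y to its left, z up, the work surface at z = 0. Lengths are in mm, angles in rad, forces in N, time in s.
With the tool pointing down it reaches from about 350 to 900 mm from the base axis. Payload 7.2 kg.
Tool frame: the origin (TCP) lies on the mounting face of the last link; the fingertips stand 173 mm ahead of it and the grasp point (between the pads) lies 155 mm ahead of it (nose_length is the distance from the TCP to the fingertips, in mm); z points along the fingers, y is the direction in which the jaws open and shut (so a half turn about z gives the same grasp; the last joint's range is limited). The gripper opens to 85 mm and grips with 20 to 120 N. Pads are 22 mm wide; open, the fingers measure 114 mm over their backs; the gripper's body (76 mm by 85 mm) begins 54 mm behind the grasp point. The pads swing forward as they close: fully open they stand 13 mm farther back than shut.
Start: joints at [-1.291, 0.411, -0.013, 1.596, 0.006, 1.134, -0.082], TCP at [213.027, 587.573, 404.697] pointing down, gripper open.
Joint ranges: [-2.95, 2.95], [-0.29, 1.99], [-1.47, 1.44], [0.14, 2.54], [-1.03, 4.17], [0.13, 1.85], [-2.86, 2.86]. Speed limits (rad/s): [2.39, 2.39, 3.01, 3.01, 3.14, 3.14, 3.14].

### API

Orientations are given as a unit quaternion [w, x, y, z].
In Python, from cell import read_state, capture, hand_in, recognise, spot_point, nose_length gives the robot as it stands.
- The arm moves only by the tool apply_moves, never from a script. Its argument "deltas" is a list of rows, each a list of 7 numbers: the shift along the tool's x, y, z in m, then the turn, a rotation vector about the tool's x, y, z in degrees, then the opening in per cent of the stroke, from 0 (shut) to 100 (fully open). A call has 1 to 12 rows; each row is the pose to reach, as a shift and turn from the pose commanded when the call began, along the tool's axes at that moment; what a row does not reach only later rows make up. A row lasts 1/10 s, in which the tool goes at most 50 mm and 8.59 degrees, less where a joint would pass 70% of its speed; a pose out of reach is approached as far as the arm can. A call with a gripper value outside its range is refused whole. The fingers move at their own pace and stop on an object; the grip force is fixed at half the most. Time passes only in rows, so rows that repeat a pose let the fingers close. It gives the time, the measured TCP pose, the force and the opening at its end, in the units of the state.
- read_state(): the state, without advancing time (a new reading comes with each control period).
- capture(name): name is "side" or "top"; returns a dict with "image" (420x560x3 uint8, blue, green, red), "fx", "fy", "cx", "cy" (pixels), "distortion" ([k1, k2, p1, p2, k3] as OpenCV has them; the pictures are not rectified), "xyz" and "orientation" of the camera in the world. Camera axes: x right, y up, looking along -z (the intrinsics and any distortion apply to the point x, -y, -z); pixel columns grow to the right and rows downward; lengths in mm; the calibration is good to about 2 mm. A picture is of the moment at which its call begins. There is no depth.
- hand_in(): hands the job in, once; it reports no verdict.
Trained networks look in a picture, given as the dict that the camera call returned (one of the last four; its "shot" number tells which), for a name from the list of things; names that differ only in an ending like _2 or _b are one class to them, and where a whole thing is asked for, a point or a joint stands for the part that bears it (a point fixed in the world has none). Each returns a list of dicts, best first, with "conf" (0 to 1); they miss things now and then, are a little off and sometimes report something else, mostly with a low value. They report only what shows in the picture. A call takes as long as a camera call.
- recognise(picture, label): "xyz" ([x, y, z] in mm, in the coordinates of the camera as it stood for that picture, good to about 4 mm: the middle of the surface that is visible of it).
- spot_point(picture, label): "xyz" ([x, y, z] in mm, in the coordinates of the camera as it stood for that picture, good to about 4 mm: a listed point, or the origin of a listed thing).
The state is a dict: "clock": time; "joint_pos": joint angles; "joint_velocities": joint speeds; "effort": joint torques, N m; "eef_pos": TCP position; "ee_rot": TCP orientation; "ft_force": force on the tool from outside, world axes, zero at the start; "moment": the same for the moment, N m; "width": finger opening in mm.
Only numpy, scipy, OpenCV 4.12 (cv2) and the standard library are available. Lean on these libraries where they do the work, as an engineer would, in place of code of your own. Each camera call takes 0.05 s, during which the arm holds its last target.

## Working session

There is one attempt and no reset: what is moved stays moved. The work goes in short steps, Python scripts to look and compute and a tool call to move; the robot and the scene stay as the last step left them, time stands still between calls to the robot, and variables do not carry over. Pictures are saved under pics/ and viewed, and the job is handed in when it is done.

Besides the shell and the picture viewer there is one more tool, called after ">>>" as name([rows], argument=value, ...), one row to a line, values as JSON. apply_moves: Moves the arm, as the interface text tells. Its arguments: {"type":"object","properties":{"deltas":{"type":"array"}},"required":["deltas"]}

```bash
ls; mkdir -p pics; cat > h.py <<'E'
import numpy as np, cv2
from scipy.spatial.transform import Rotation as R
from cell import *
def rot(q): return R.from_quat([q[1],q[2],q[3],q[0]])
def c2w(p,x): return rot(p["orientation"]).apply(np.array(x))+np.array(p["xyz"])
def proj(p,X):
    c=rot(p["orientation"]).inv().apply(np.atleast_2d(X)-np.array(p["xyz"]))
    c=c*[1,-1,-1]
    K=np.array([[p["fx"],0,p["cx"]],[0,p["fy"],p["cy"]],[0,0,1.]])
    return cv2.projectPoints(c.astype(float).reshape(-1,1,3),np.zeros(3),np.zeros(3),K,np.array(p["distortion"],float))[0].reshape(-1,2)
def unproj(p,uv,z):
    K=np.array([[p["fx"],0,p["cx"]],[0,p["fy"],p["cy"]],[0,0,1.]])
    n=cv2.undistortPoints(np.array(uv,float).reshape(-1,1,2),K,np.array(p["distortion"],float)).reshape(-1,2)
    d=rot(p["orientation"]).apply(np.c_[n[:,0],-n[:,1],-np.ones(len(n))])
    o=np.array(p["xyz"]); return o+d*((z-o[2])/d[:,2])[:,None]
E
python3 - <<'E'
from h import *
s=read_state(); print({k:np.round(v,3) for k,v in s.items()}, nose_length if not callable(nose_length) else nose_length())
for n in("side","top"):
    p=capture(n); cv2.imwrite(f"pics/{n}0.png",p["image"]); print(n,p["xyz"],p["orientation"],p["fx"],p["distortion"])
    for l in("chiller","disc_axis","peg","tab","vial","cap"):
        for r in spot_point(p,l)[:2]: print(l,round(r["conf"],2),np.round(c2w(p,r["xyz"]),1))
E
```

```text
pics
{'clock': np.float64(0.0), 'joint_pos': array([-1.291,  0.412, -0.013,  1.597,  0.006,  1.134, -0.082]), 'joint_velocities': array([-0.   ,  0.001,  0.   , -0.001,  0.   , -0.001, -0.002]), 'effort': array([-1.0000e-03, -6.0062e+01,  6.8200e-01, -2.9941e+01,  1.4000e-02,
        1.1000e-02, -0.0000e+00]), 'eef_pos': array([212.985, 587.361, 403.831]), 'ee_rot': array([-0.   ,  0.173,  0.985, -0.001]), 'ft_force': array([0.127, 0.441, 0.448]), 'moment': array([-0.019, -0.022, -0.035]), 'width': np.float64(85.435)} 173.4
side [ 135.79220533 -422.5901715   856.23773575] [ 0.86345069  0.35633212 -0.12967285 -0.33266391] 506.40457004787265 [-0.08083825  0.          0.          0.          0.        ]
chiller 0.75 [525.5  97.7  -4.6]
disc_axis 0.8 [544.8 156.4 136.7]
peg 0.9 [554.  189.7 153.3]
tab 0.85 [481.4 -31.9 151.5]
tab 0.58 [ 396.6 -100.3   -2. ]
vial 0.77 [642.3 191.8 108.6]
cap 0.78 [570.9 -29.7 106.2]
top [ 515.91854884   94.71889623 1310.40789785] [-0.70192901 -0.03823397  0.02100495  0.71090971] 454.20151177233237 [-0.03541883  0.          0.          0.          0.        ]
chiller 0.63 [524.3  96.9  -4.3]
chiller 0.55 [667.2 -35.8  -1.2]
disc_axis 0.7 [550.4 154.8 136.5]
peg 0.94 [561.6 182.5 144.9]
tab 0.64 [ 403.3 -105.7   -4.9]
tab 0.6 [ 515.4 -152.3    5.4]
vial 0.64 [643.1 187.6 107.1]
cap 0.57 [571.7 -30.7 109.4]
```

View pics/side0.png

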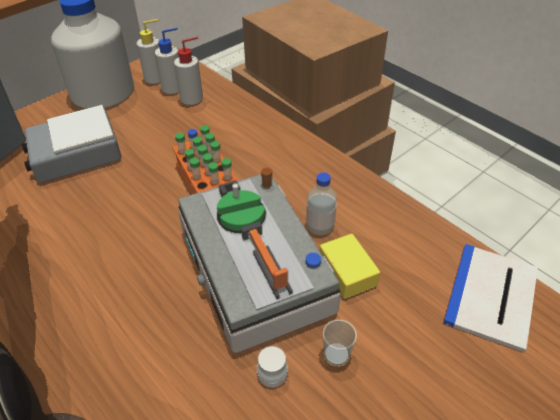

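View pics/top0.png

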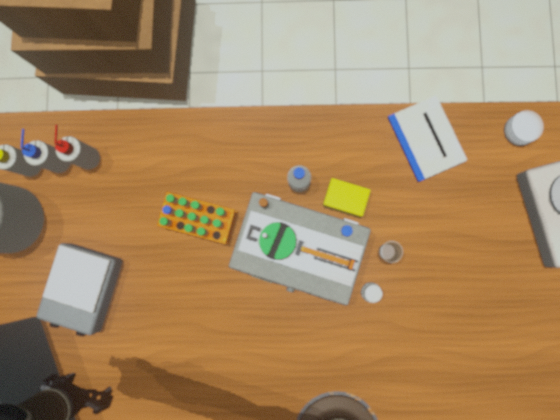

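```bash
python3 - <<'E'
from h import *
for n,(x0,y0,w,h) in {"side":(170,170,180,180),"top":(220,180,170,130)}.items():
    p=capture(n); cv2.imwrite(f"pics/{n}1.png",cv2.resize(p["image"][y0:y0+h,x0:x0+w],None,fx=4,fy=4,interpolation=cv2.INTER_CUBIC)[:600 if n=='top' else 600])
    hsv=cv2.cvtColor(p["image"],cv2.COLOR_BGR2HSV)
    m=np.zeros(hsv.shape[:2],bool); m[y0:y0+h,x0:x0+w]=1
    g=m&(abs(hsv[...,0].astype(int)-65)<18)&(hsv[...,1]>120)
    o=m&(abs(hsv[...,0].astype(int)-12)<6)&(hsv[...,1]>150)&(hsv[...,2]>140)
    for nm,k,z in(("g",g,138),("o",o,140)):
        nl,lab,st,ce=cv2.connectedComponentsWithStats(k.astype(np.uint8))
        for i in range(1,nl):
            if st[i,4]>20:
                print(n,nm,st[i],ce[i],unproj(p,[ce[i]],z)[0].round(1))
    ys,xs=np.where(g&(np.arange(420)[:,None]>215 if n=="top" else True))
E
```

```text
side g [218 191  42  18 411] [236.78345499 199.18248175] [551.4 174.5 138. ]
side g [221 205  43  21 554] [243.17870036 215.58122744] [532.2 130.6 138. ]
side o [185 170  43  22 368] [204.80706522 179.7826087 ] [536.8 263.2 140. ]
side o [229 171   9  11  46] [233.47826087 176.63043478] [587.2 230.  140. ]
side o [261 170  12   4  33] [266.27272727 171.06060606] [649.4 196.5 140. ]
side o [250 229  37  47 412] [265.76213592 254.09223301] [500.6  27.1 140. ]
top g [261 224  19  30 271] [269.21402214 237.12915129] [554.1 174.4 138. ]
top g [275 228  20  30 337] [285.94362018 244.26706231] [535.1 131.4 138. ]
top o [ 220  180   66   35 1037] [241.69045323 191.2777242 ] [674.2 245.1 140. ]
top o [310 180  19  14 143] [319.72727273 185.11888112] [687.3  41.8 140. ]
top o [ 346  180   44   63 1199] [377.7264387  205.12677231] [ 633.  -106.9  140. ]
top o [221 210  10   9  45] [225.97777778 214.84444444] [613.2 286.2 140. ]
top o [220 222   7   8  40] [223.475 225.925] [584.5 292.8 140. ]
top o [ 220  241   84   69 1729] [242.46096009 290.72122614] [417.7 244.  140. ]
top o [345 260   9   9  37] [349.67567568 263.32432432] [484.4 -31.2 140. ]
top o [358 264  32  46 340] [382.30588235 292.52058824] [ 409.5 -112.5  140. ]
```

View pics/top1.png

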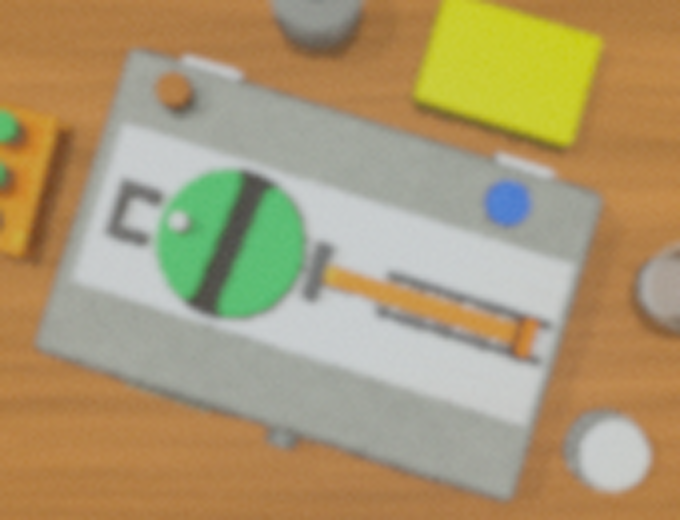

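View pics/side1.png

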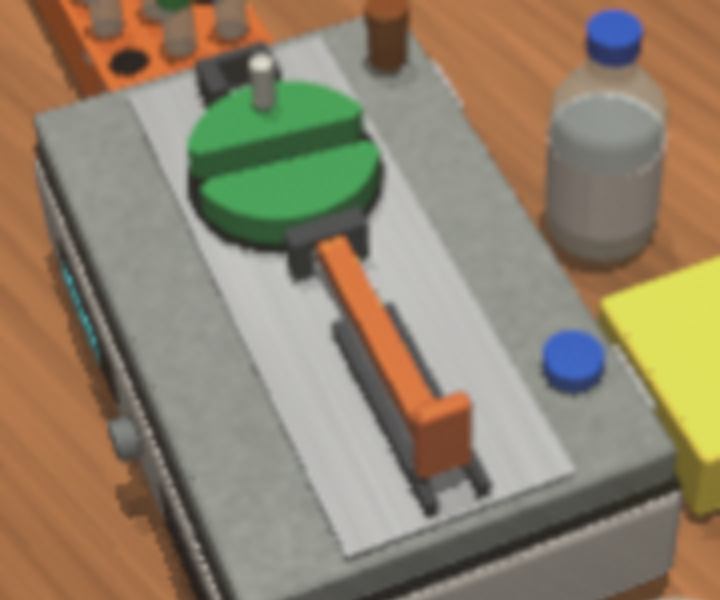

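```bash
python3 - <<'E'
from h import *
p=capture("top")
f=lambda X,z: unproj(p,[(220+(X[0]+.5)/4-.5,180+(X[1]+.5)/4-.5)],z)[0]
C=[f(c,110) for c in((135,50),(603,197),(515,497),(38,347))]
for c in C: print(c.round(1))
print("centre",np.mean(C,0).round(1))
yv=(C[0]-C[1])+(C[3]-C[2]); xv=(C[0]-C[3])+(C[1]-C[2])
print("yaw",np.arctan2(-yv[0],yv[1]),np.arctan2(xv[1],xv[0]),np.linalg.norm(yv)/2,np.linalg.norm(xv)/2)
hsv=cv2.cvtColor(p["image"],cv2.COLOR_BGR2HSV)
g=(abs(hsv[...,0].astype(int)-65)<20)&(hsv[...,1]>100)
g[:, :255]=0;g[:,300:]=0;g[:220]=0;g[265:]=0
pts=np.argwhere(g)[:,::-1]
(cx,cy),r=cv2.minEnclosingCircle(pts.astype(np.float32)); D=unproj(p,[(cx,cy)],138)[0]; print("disc",D.round(1),r)
T=f((525,337),166); print("tab top",T.round(1))
P=f((179,221),166); print("peg top",P.round(1), P-D, np.hypot(*(P-D)[:2]))
s1=f((257,180),138);s2=f((205,308),138); d=s1-s2; print("slot dir angle",np.arctan2(d[1],d[0]))
v=D-T; print("yaw disc-tab",np.arctan2(-v[0],v[1]),np.hypot(*v[:2]))
B=f((335,280),136);v=B-f((505,328),136); print("yaw bar",np.arctan2(-v[0],v[1]))
# side
q=capture("side"); ff=lambda X,z: unproj(q,[(170+(X[0]+.5)/4-.5,170+(X[1]+.5)/4-.5)],z)[0]
print("side peg top",ff((261,62),166),"tab top",ff((443,410),166))
C=[ff(c,110) for c in((38,118),(378,18),(680,455))]; print("side corners",np.round(C,1))
E
```

```text
[675.5 217.7 110. ]
[573.3 -90.9 110. ]
[378.5 -28.8 110. ]
[479.1 282.9 110. ]
centre [526.6  95.2 110. ]
yaw -0.3160622328923561 -0.3146576594728629 326.30310804736894 205.7233006577952
disc [544.8 153.6 138. ] 17.770362854003906
tab top [483.7 -31.4 166. ]
peg top [559.  184.7 166. ] [14.18956499 31.04802486 28.        ] 34.136836442791555
slot dir angle -0.3966665401685999
yaw disc-tab -0.3188084325327552 194.8025586233936
yaw bar -0.28694421106034973
side peg top [557.20933442 184.76495102 166.        ] tab top [479.94171738 -35.43191037 166.        ]
side corners [[478.2 280.2 110. ]
 [660.8 218.  110. ]
 [569.4 -94.4 110. ]]
```

```bash
cat > plan.py <<'E'
from h import *
def rows(cmd,ang0,targets):
    # cmd: commanded TCP xyz mm, ang0: tool x heading deg; targets (x,y,z,heading)
    a=np.radians(ang0); tx=np.array([np.cos(a),np.sin(a),0]); ty=np.array([np.sin(a),-np.cos(a),0])
    for t in targets:
        d=(np.array(t[:3])-cmd)/1000
        print([round(float(d@tx),4),round(float(d@ty),4),round(float(-d[2]),4),0,0,round((ang0-t[3]),1),0])
D=np.array([545,153.2]); yaw=-0.316
def peg(q,s):
    f=q+yaw; return D+34*np.array([np.cos(f),np.sin(f)])+s*np.array([-np.sin(f),np.cos(f)])
def head(q): return np.degrees(q+yaw)+90  # tool x along +t (ccw)
E
python3 - <<'E'
from plan import *
s=read_state(); m=rot(s["ee_rot"]).as_matrix(); print(m.round(3)); h0=np.degrees(np.arctan2(m[1,0],m[0,0])); print(h0)
q=1.476; P=peg(q,32)
rows([213.0,587.6,404.7],h0,[(*P,404.7,head(q)),(*P,320,head(q))])
E
```

```text
[[-0.94   0.341  0.   ]
 [ 0.341  0.94  -0.   ]
 [-0.    -0.    -1.   ]]
160.07133451132802
[-0.4304, -0.2593, -0.0, 0, 0, np.float64(3.6), 0]
[-0.4304, -0.2593, 0.0847, 0, 0, np.float64(3.6), 0]
```

>>> apply_moves([
  [-0.0391,-0.0236,0,0,0,0.3,0],
  [-0.0783,-0.0471,0,0,0,0.7,0],
  [-0.1174,-0.0707,0,0,0,1.0,0],
  [-0.1565,-0.0943,0,0,0,1.3,0],
  [-0.1957,-0.1179,0,0,0,1.6,0],
  [-0.2348,-0.1414,0,0,0,2.0,0],
  [-0.2739,-0.165,0,0,0,2.3,0],
  [-0.313,-0.1886,0,0,0,2.6,0],
  [-0.3522,-0.2121,0,0,0,2.9,0],
  [-0.3913,-0.2357,0,0,0,3.3,0],
  [-0.4304,-0.2593,0,0,0,3.6,0],
  [-0.4304,-0.2593,0,0,0,3.6,0],
])

```text
clock: 2.1
eef_pos: [532.7, 190.6, 405.0]
ee_rot: [0.002, 0.209, 0.978, -0.001]
ft_force: [0.2, -0.7, 0.5]
width: 0.0
```

>>> apply_moves([
  [0,0,0,0,0,0,0],
  [0,0,0,0,0,0,0],
])

```text
clock: 2.3
eef_pos: [528.7, 198.2, 404.6]
ee_rot: [-0.0, 0.203, 0.979, 0.0]
ft_force: [-0.1, 0.3, -0.5]
width: 0.3
```

```bash
python3 - <<'E'
from plan import *
s=read_state(); print(s["eef_pos"],s["joint_pos"].round(3) if hasattr(s["joint_pos"],'round') else s["joint_pos"],s["ft_force"])
m=rot(s["ee_rot"]).as_matrix(); print(m.round(4), np.degrees(np.arctan2(m[1,0],m[0,0])))
print(peg(1.476,32),head(1.476))
p=capture("top"); cv2.imwrite("pics/top2.png",cv2.resize(p["image"][150:310,200:400],None,fx=3.7,fy=3.7,interpolation=cv2.INTER_CUBIC))
p=capture("side"); cv2.imwrite("pics/side2.png",cv2.resize(p["image"][130:330,130:370],None,fx=3,fy=3,interpolation=cv2.INTER_CUBIC))
E
```

```text
[528.66391214 198.18411944 404.57232583] [-0.613  0.308  0.214  1.758 -0.074  1.083  0.787] [-0.13018892  0.27825213 -0.54627607]
[[-9.174e-01  3.979e-01 -6.000e-04]
 [ 3.979e-01  9.174e-01  6.000e-04]
 [ 8.000e-04  3.000e-04 -1.000e+00]] 156.5539720974431
[529.23984452 197.15017064] 156.46310423517548
```

View pics/side2.png

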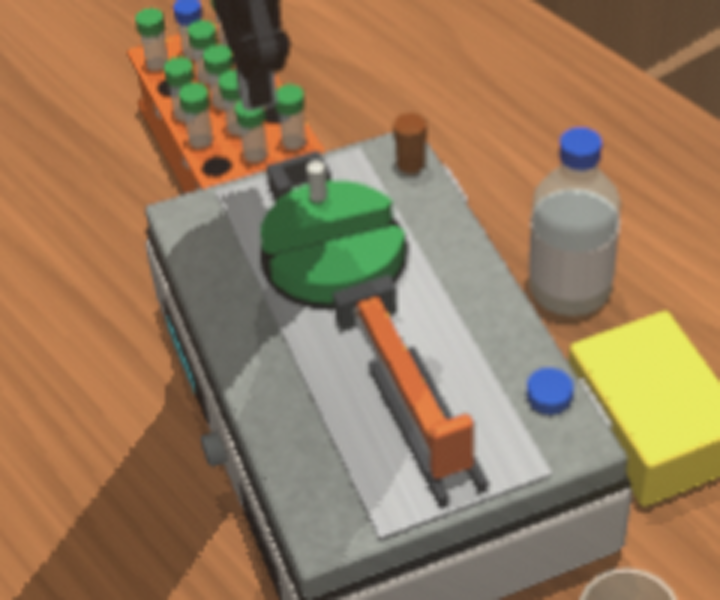

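The side picture shows the shut fingertips (258,100) hanging left of the peg (317,167), all parts still in place. Lowering beside the peg.

>>> apply_moves([
  [0,0,0.03,0,0,0,0],
  [0,0,0.06,0,0,0,0],
  [0,0,0.083,0,0,0,0],
  [0,0,0.083,0,0,0,0],
  [0,0,0.083,0,0,0,0],
])

```text
clock: 2.9
eef_pos: [529.1, 198.0, 322.1]
ee_rot: [-0.0, 0.203, 0.979, -0.0]
ft_force: [0.6, 0.1, 0.8]
width: -0.2
```

```bash
python3 - <<'E'
from plan import *
s=read_state(); print(s["eef_pos"],s["ft_force"])
p=capture("side"); cv2.imwrite("pics/side3.png",cv2.resize(p["image"][150:290,170:350],None,fx=4,fy=4,interpolation=cv2.INTER_CUBIC))
p=capture("top"); cv2.imwrite("pics/top3.png",cv2.resize(p["image"][180:310,220:390],None,fx=4,fy=4,interpolation=cv2.INTER_CUBIC))
cmd=[529.2,197.2,321.7]; h=head(1.476)
qs=np.arange(1.476,-0.001,-0.1)
print(rows(cmd,h,[(*peg(1.476,s_),321.7,h) for s_ in(26,20,17)]))
E
```

```text
[529.0577187  197.95571611 322.08425132] [0.57812636 0.05112162 0.76789367]
[-0.0061, -0.0, -0.0, 0, 0, np.float64(0.0), 0]
[-0.0121, -0.0, -0.0, 0, 0, np.float64(0.0), 0]
[-0.0151, -0.0, -0.0, 0, 0, np.float64(0.0), 0]
None
```

View pics/side3.png

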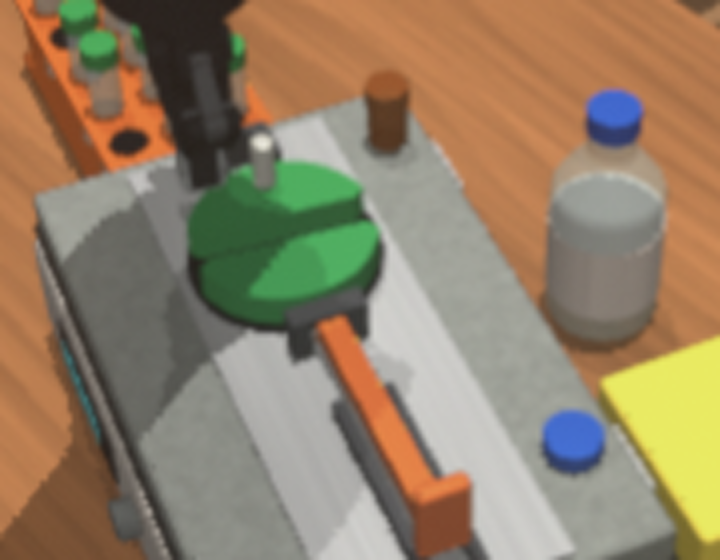

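View pics/top3.png

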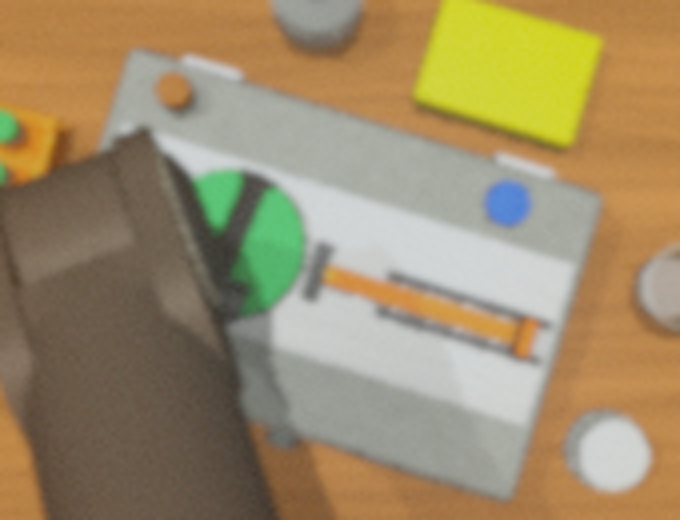

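The tips (205,185) stand beside the peg (262,165) at mid-height with a small gap. Now the arc.

```bash
python3 - <<'E'
from plan import *
cmd=[529.2,197.2,321.7]; h=head(1.476)
qs=np.linspace(1.476,0.7,9)[1:]
rows(cmd,h,[(*peg(1.476,s_),321.7,h) for s_ in(26,20,17)]+[(*peg(q,17),321.7,head(q)) for q in qs])
q=0.7
print()
rows([*peg(.7,17),321.7],head(.7),[(*peg(q,17),321.7,head(q)) for q in np.linspace(.7,0.0,8)[1:]])
E
```

```text
[-0.0061, -0.0, -0.0, 0, 0, np.float64(0.0), 0]
[-0.0121, -0.0, -0.0, 0, 0, np.float64(0.0), 0]
[-0.0151, -0.0, -0.0, 0, 0, np.float64(0.0), 0]
[-0.0184, 0.0015, -0.0, 0, 0, np.float64(5.6), 0]
[-0.0219, 0.0026, -0.0, 0, 0, np.float64(11.1), 0]
[-0.0255, 0.0034, -0.0, 0, 0, np.float64(16.7), 0]
[-0.0292, 0.0039, -0.0, 0, 0, np.float64(22.2), 0]
[-0.0329, 0.004, -0.0, 0, 0, np.float64(27.8), 0]
[-0.0365, 0.0037, -0.0, 0, 0, np.float64(33.3), 0]
[-0.0402, 0.0031, -0.0, 0, 0, np.float64(38.9), 0]
[-0.0437, 0.0021, -0.0, 0, 0, np.float64(44.5), 0]

[-0.0035, 0.0015, -0.0, 0, 0, np.float64(5.7), 0]
[-0.0071, 0.0027, -0.0, 0, 0, np.float64(11.5), 0]
[-0.0108, 0.0035, -0.0, 0, 0, np.float64(17.2), 0]
[-0.0146, 0.0039, -0.0, 0, 0, np.float64(22.9), 0]
[-0.0184, 0.004, -0.0, 0, 0, np.float64(28.6), 0]
[-0.0222, 0.0037, -0.0, 0, 0, np.float64(34.4), 0]
[-0.0259, 0.003, -0.0, 0, 0, np.float64(40.1), 0]
```

>>> apply_moves([
  [-0.006,0,0,0,0,0,0],
  [-0.012,0,0,0,0,0,0],
  [-0.015,0,0,0,0,0,0],
  [-0.0184,0.0015,0,0,0,5.6,0],
  [-0.0219,0.0026,0,0,0,11.1,0],
  [-0.0255,0.0034,0,0,0,16.7,0],
  [-0.0292,0.0039,0,0,0,22.2,0],
  [-0.0329,0.004,0,0,0,27.8,0],
  [-0.0365,0.0037,0,0,0,33.3,0],
  [-0.0402,0.0031,0,0,0,38.9,0],
  [-0.0437,0.0021,0,0,0,44.5,0],
  [-0.0437,0.0021,0,0,0,44.5,0],
])

```text
clock: 4.2
eef_pos: [570.2, 181.9, 321.8]
ee_rot: [-0.0, 0.56, 0.829, -0.0]
ft_force: [-1.4, 0.9, 1.4]
width: 0.2
```

```bash
python3 - <<'E'
from plan import *
s=read_state(); print(s["eef_pos"],s["ft_force"],peg(.7,17))
p=capture("side"); cv2.imwrite("pics/side4.png",cv2.resize(p["image"][150:290,170:350],None,fx=4,fy=4,interpolation=cv2.INTER_CUBIC))
E
```

```text
[570.21483235 181.88322751 321.76517985] [-1.38573069  0.89743686  1.42513753] [570.1551534  181.69944311]
```

View pics/side4.png

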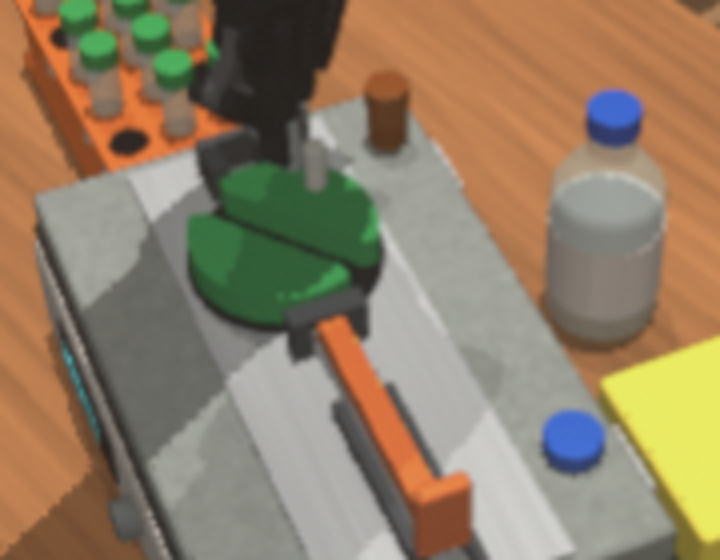

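The disc has turned: the peg is at (313,165) with the fingertip behind it at (275,150), vial untouched. Continuing the arc.

>>> apply_moves([
  [-0.0035,0.0015,0,0,0,5.7,0],
  [-0.0071,0.0027,0,0,0,11.5,0],
  [-0.0108,0.0035,0,0,0,17.2,0],
  [-0.0146,0.0039,0,0,0,22.9,0],
  [-0.0184,0.004,0,0,0,28.6,0],
  [-0.0222,0.0037,0,0,0,34.4,0],
  [-0.0259,0.003,0,0,0,40.1,0],
  [-0.0259,0.003,0,0,0,40.1,0],
  [-0.0259,0.003,0,0,0,40.1,0],
])

```text
clock: 5.15
eef_pos: [582.7, 159.0, 321.7]
ee_rot: [0.0, 0.808, 0.589, 0.0]
ft_force: [-0.5, 2.3, 0.5]
width: 0.3
```

```bash
cat > meas.py <<'E'
from plan import *
import sys
n=sys.argv[1]
s=read_state(); print(s["eef_pos"],s["ft_force"],peg(0,17),"width",s["width"])
for nm,(x0,y0,w,h) in {"side":(170,150,180,150),"top":(220,180,170,130)}.items():
    p=capture(nm); cv2.imwrite(f"pics/{nm}{n}.png",cv2.resize(p["image"][y0:y0+h,x0:x0+w],None,fx=4,fy=4,interpolation=cv2.INTER_CUBIC))
    for l in("peg","tab","disc_axis"):
        for r in spot_point(p,l)[:1]: print(nm,l,round(r["conf"],2),c2w(p,r["xyz"]).round(1))
    np.savez(f"{nm}{n}.npz",**{k:np.array(v) for k,v in p.items() if k!="shot"})
E
python3 meas.py 5; python3 -c "from plan import *;print('target peg',peg(0,0))"
```

```text
[582.70706405 159.04922916 321.6981158 ] [-0.54332766  2.28158861  0.48306198] [582.59956787 158.79218165] width 0.28742375859004704
side peg 0.75 [484.7 -34.8 150.9]
side tab 0.74 [484.5 -33.7 151.2]
side disc_axis 0.75 [545.3 158.2 140.6]
top peg 0.5 [581.3 141.9 151.5]
top tab 0.84 [481.1 -29.7 146.2]
top disc_axis 0.34 [525.3  96.6  -4.2]
target peg [577.31652696 142.63391817]
```

View pics/side5.png

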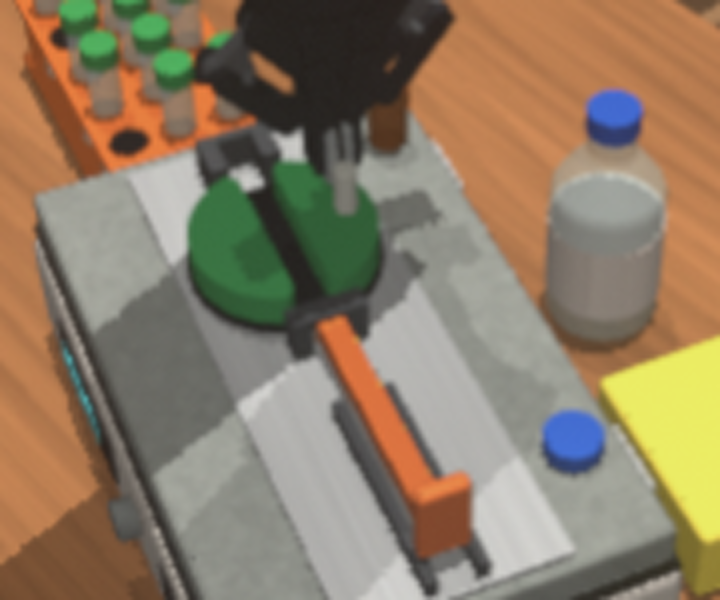

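View pics/top5.png

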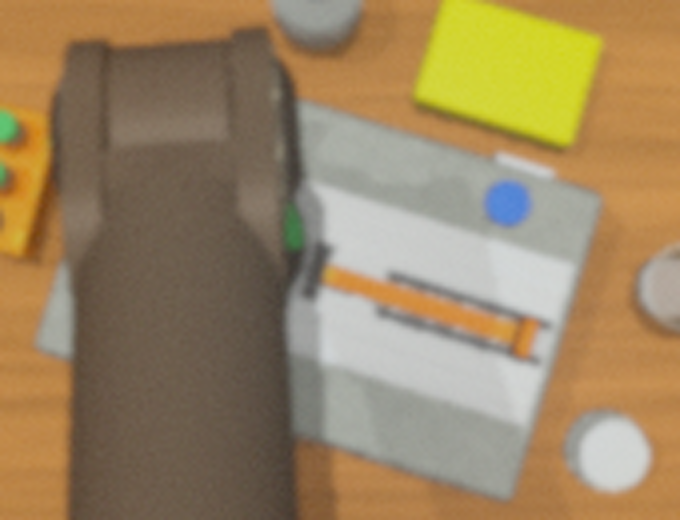

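>>> apply_moves([
  [0.008,0,0,0,0,0,0],
  [0.012,0,-0.02,0,0,0,0],
  [0.012,0,-0.06,0,0,0,0],
  [0.0,0,-0.085,0,0,0,0],
  [-0.04,-0.006,-0.085,0,0,0,0],
  [-0.08,-0.012,-0.085,0,0,0,0],
  [-0.12,-0.018,-0.085,0,0,0,0],
  [-0.16,-0.024,-0.085,0,0,0,0],
  [-0.2,-0.03,-0.085,0,0,0,0],
  [-0.24,-0.034,-0.085,0,0,0,0],
  [-0.257,-0.034,-0.085,0,0,0,0],
  [-0.257,-0.034,-0.085,0,0,0,0],
])

```text
clock: 6.75
eef_pos: [469.5, -78.2, 407.2]
ee_rot: [0.001, 0.811, 0.585, 0.0]
ft_force: [-0.1, 0.6, -0.2]
width: -0.0
```

>>> apply_moves([
  [0,0,0,0,0,0,0],
  [0,0,0,0,0,0,0],
])

```text
clock: 6.95
eef_pos: [471.0, -73.9, 406.6]
ee_rot: [0.0, 0.809, 0.587, -0.0]
ft_force: [0.2, -0.1, -1.0]
width: -0.1
```

```bash
python3 meas.py 6; python3 -c "
from plan import *
print('want',peg(0,17)+np.array([[np.cos(1.255),np.sin(1.255)]])[0]*-257+np.array([np.cos(-.316),np.sin(-.316)])*-34)
print(D-195*np.array([.3108,.9505]))"
```

```text
[470.96246728 -73.9448068  406.64484653] [ 0.21829649 -0.12808377 -0.96391755] [582.59956787 158.79218165] width -0.1297077562666317
side peg 0.95 [573.3 143.7 154. ]
side tab 0.69 [484.5 -33.6 148.7]
side disc_axis 0.9 [544.1 154.6 138.4]
top peg 0.55 [577.4 140.9 151.5]
top tab 0.58 [480.6 -30.4 150.1]
top disc_axis 0.79 [549.7 153.7 136.6]
want [470.4656469  -74.93292263]
[484.394  -32.1475]
```

View pics/top6.png

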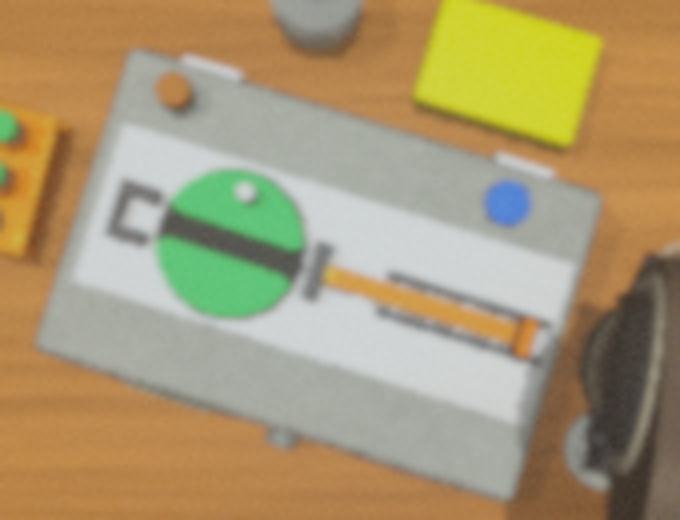

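View pics/side6.png

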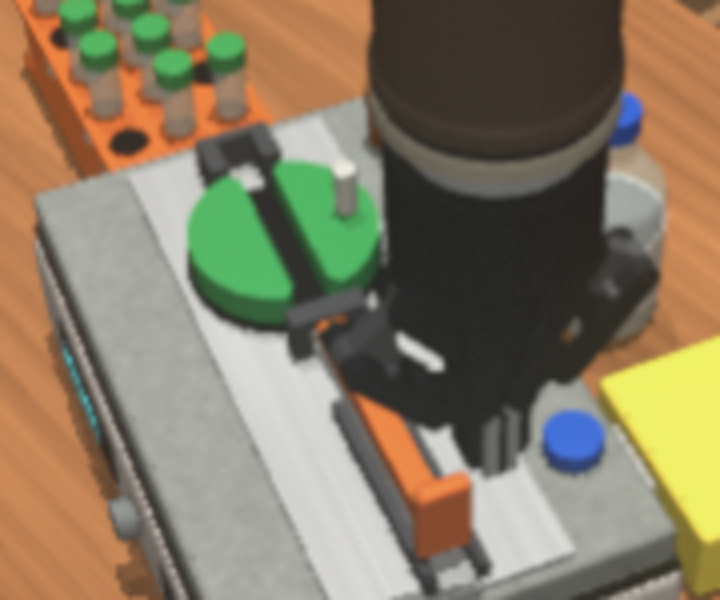

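```bash
python3 - <<'E'
from plan import *
p=dict(np.load("top6.npz")); 
P=unproj(p,[(220+245.5/4-.5,180+191.5/4-.5)],166)[0][:2]; v=P-D; print("peg",P,"q",np.arctan2(v[1],v[0])-yaw)
g=cv2.cvtColor(p["image"],cv2.COLOR_BGR2GRAY); im=p["image"].astype(int)
yy,xx=np.mgrid[:420,:560]; c=proj(p,[*D,138])[0]
# slot pixels: inside r=15 of centre, weight by darkness
r=np.hypot(xx-c[0],yy-c[1])<15
w=np.where(r,np.clip(110-im[...,1],0,60),0).astype(float)
pts=unproj(p,np.c_[xx[w>0],yy[w>0]],138)[:,:2]; ww=w[w>0]
m=(pts*ww[:,None]).sum(0)/ww.sum(); C=np.cov((pts-m).T,aweights=ww); e=np.linalg.eigh(C)[1][:,1]
print("slot centroid",m,"slot yaw",np.arctan(-e[0]/e[1]), "q",np.arctan(-e[0]/e[1])-yaw, len(ww))
E
```

```text
peg [577.38803001 142.80644343] q 0.005474213360007252
slot centroid [545.31879052 153.3718843 ] slot yaw -0.33686699741808235 q -0.020866997418082345 142
```

Disc slot reads within ±0.03 rad of the bar line (peg method +0.005, slot method −0.02). Everything else is unmoved. Lowering behind the tab.

>>> apply_moves([
  [0,0,0.03,0,0,0,0],
  [0,0,0.06,0,0,0,0],
  [0,0,0.085,0,0,0,0],
  [0,0,0.085,0,0,0,0],
  [0,0,0.085,0,0,0,0],
])

```text
clock: 7.85
eef_pos: [470.6, -75.2, 322.0]
ee_rot: [0.0, 0.81, 0.587, -0.0]
ft_force: [0.1, 0.5, 0.3]
width: 0.1
```

```bash
python3 meas.py 7
```

```text
[470.55838715 -75.15311428 322.01844162] [0.07794542 0.47732976 0.32253199] [582.59956787 158.79218165] width 0.08859682035189546
side peg 0.58 [574.6 143.8 154.5]
side disc_axis 0.57 [543.  156.9 138.3]
top peg 0.94 [579.6 144.4 150.4]
top tab 0.88 [481.  -30.6 149. ]
top disc_axis 0.6 [546.5 154.6 136.7]
```

View pics/side7.png

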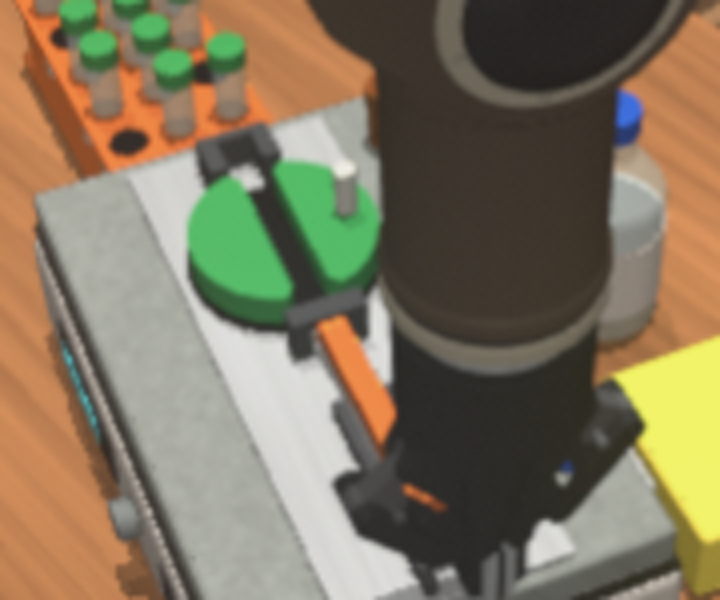

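The tip is behind the tab (around (495,580)) and the bar end aligns with the slot mouth. Pushing the first part gently.

>>> apply_moves([
  [0.012,0,0,0,0,0,0],
  [0.022,0,0,0,0,0,0],
  [0.028,0,0,0,0,0,0],
  [0.034,0,0,0,0,0,0],
  [0.04,0,0,0,0,0,0],
  [0.046,0,0,0,0,0,0],
  [0.052,0,0,0,0,0,0],
  [0.058,0,0,0,0,0,0],
  [0.058,0,0,0,0,0,0],
])

```text
clock: 9.15
eef_pos: [488.8, -18.7, 321.6]
ee_rot: [-0.0, 0.809, 0.587, 0.0]
ft_force: [0.4, -0.3, 0.9]
width: 0.3
```

```bash
python3 meas.py 8
```

```text
[488.77058359 -18.74433071 321.62197091] [ 0.37197716 -0.25402084  0.92560438] [582.59956787 158.79218165] width 0.31787562758588583
side peg 0.75 [574.7 143.4 152. ]
side tab 0.5 [ 511.1 -149.4   -5.8]
side disc_axis 0.85 [547.7 152.6 140.3]
top peg 0.62 [581.2 141.1 149.3]
top tab 0.73 [ 4.921e+02 -4.000e-01  1.488e+02]
top disc_axis 0.66 [548.2 154.9 138.3]
```

View pics/side8.png

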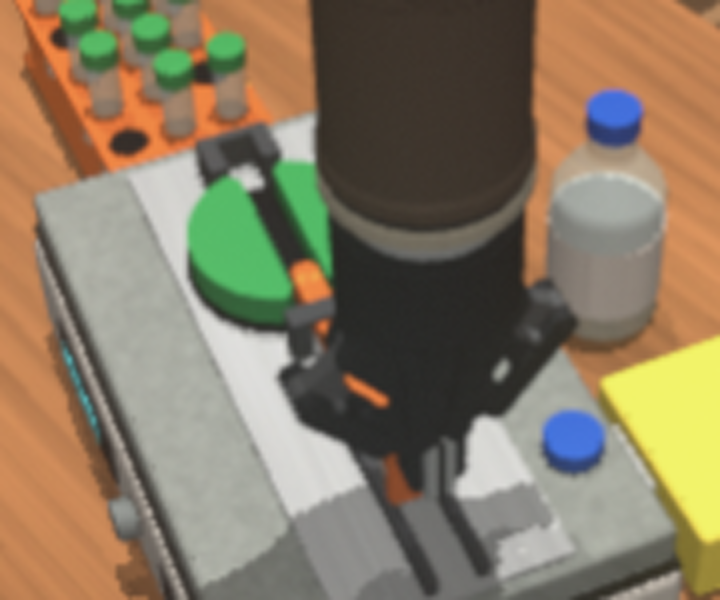

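View pics/top8.png

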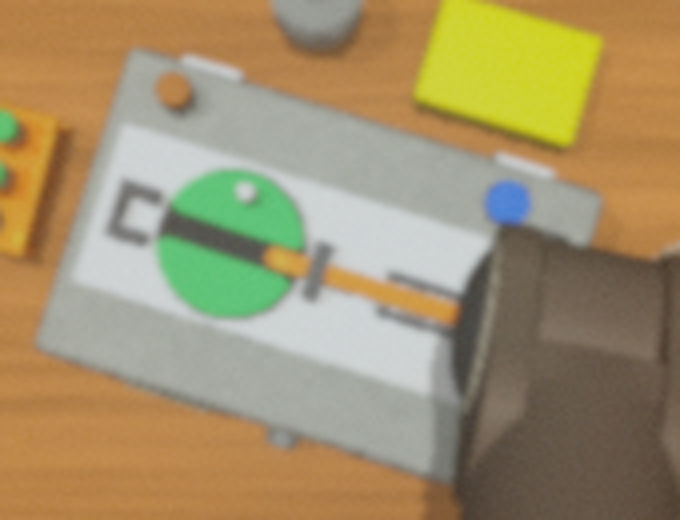

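The nose is in the slot (top view (270,258)), force low, disc still true. Pushing on.

>>> apply_moves([
  [0.008,0,0,0,0,0,0],
  [0.016,0,0,0,0,0,0],
  [0.024,0,0,0,0,0,0],
  [0.032,0,0,0,0,0,0],
  [0.04,0,0,0,0,0,0],
  [0.048,0,0,0,0,0,0],
  [0.056,0,0,0,0,0,0],
  [0.064,0,0,0,0,0,0],
  [0.07,0,0,0,0,0,0],
  [0.076,0,0,0,0,0,0],
  [0.082,0,0,0,0,0,0],
  [0.082,0,0,0,0,0,0],
])

```text
clock: 10.75
eef_pos: [514.0, 59.3, 321.6]
ee_rot: [-0.0, 0.809, 0.587, 0.0]
ft_force: [-0.6, -0.3, -0.2]
width: -0.3
```

>>> apply_moves([
  [0.002,0,0,0,0,0,0],
  [0.004,0,0,0,0,0,0],
  [0.005,0,0,0,0,0,0],
  [0.005,0,0,0,0,0,0],
])

```text
clock: 11.15
eef_pos: [515.2, 63.0, 321.5]
ee_rot: [-0.0, 0.81, 0.587, -0.0]
ft_force: [-2.5, -0.9, -0.5]
width: -0.1
```

```bash
python3 meas.py 9
```

```text
[515.17870446  62.95642173 321.47753835] [-2.51948993 -0.89349825 -0.49952868] [582.59956787 158.79218165] width -0.1338777669007457
side tab 0.43 [521.5  77.5 150.4]
side disc_axis 0.73 [546.1 156.  136.4]
top peg 0.77 [583.  142.1 151.9]
top disc_axis 0.74 [547.3 154.8 140. ]
```

View pics/side9.png

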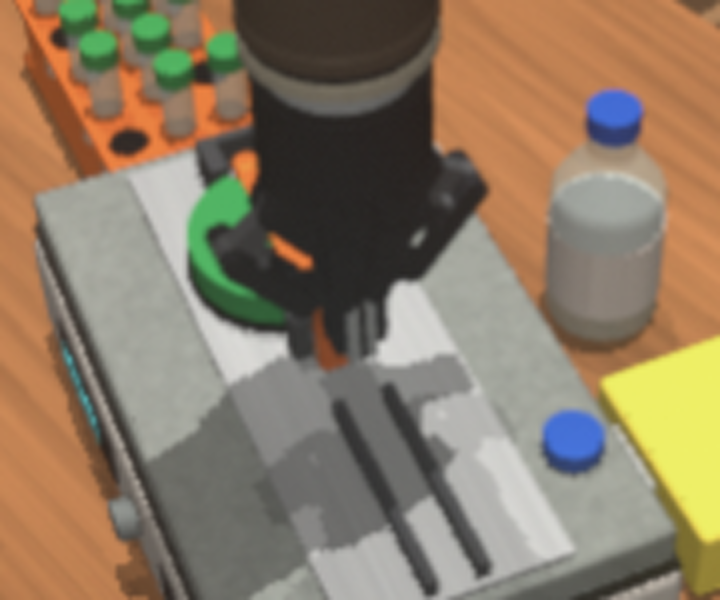

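View pics/top9.png

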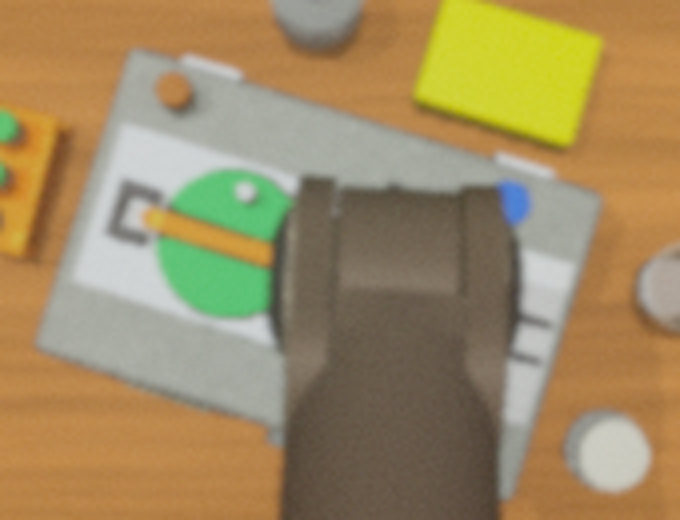

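The nose (148,213) is just inside the keeper, about 4–6 mm short. Continuing in small steps until the stop is felt.

>>> apply_moves([
  [0.001,0,0,0,0,0,0],
  [0.002,0,0,0,0,0,0],
  [0.003,0,0,0,0,0,0],
  [0.004,0,0,0,0,0,0],
  [0.004,0,0,0,0,0,0],
])

```text
clock: 12.05
eef_pos: [516.8, 66.8, 321.7]
ee_rot: [-0.0, 0.81, 0.587, 0.0]
ft_force: [-1.6, -1.5, -1.0]
width: -0.5
```

>>> apply_moves([
  [0.001,0,0,0,0,0,0],
  [0.001,0,0,0,0,0,0],
])

```text
clock: 12.25
eef_pos: [517.1, 67.7, 321.7]
ee_rot: [-0.0, 0.81, 0.587, -0.0]
ft_force: [-1.8, -2.7, -1.4]
width: 0.1
```

>>> apply_moves([
  [0.001,0,0,0,0,0,0],
  [0.001,0,0,0,0,0,0],
])

```text
clock: 12.45
eef_pos: [517.2, 67.9, 321.7]
ee_rot: [0.0, 0.81, 0.587, -0.001]
ft_force: [-2.4, -4.8, 0.3]
width: -0.3
```

>>> apply_moves([
  [0.001,0,0,0,0,0,0],
  [0.001,0,0,0,0,0,0],
])

```text
clock: 12.65
eef_pos: [517.3, 68.0, 321.6]
ee_rot: [0.0, 0.81, 0.586, -0.001]
ft_force: [-3.5, -6.7, 2.2]
width: -0.1
```

>>> apply_moves([
  [0.001,0,0,0,0,0,0],
  [0.001,0,0,0,0,0,0],
])

```text
clock: 12.85
eef_pos: [517.4, 68.2, 321.6]
ee_rot: [0.0, 0.81, 0.586, -0.002]
ft_force: [-4.6, -9.6, 3.1]
width: 0.2
```

>>> apply_moves([
  [0.001,0,0,0,0,0,0],
  [0.001,0,0,0,0,0,0],
])

```text
clock: 13.05
eef_pos: [517.5, 68.4, 321.6]
ee_rot: [0.001, 0.81, 0.586, -0.002]
ft_force: [-6.4, -12.3, 4.9]
width: -0.1
```

Firm stop (14 N, no more motion) at tip position consistent with home. Backing straight off, then up and away.

>>> apply_moves([
  [-0.005,0,0,0,0,0,0],
  [-0.012,0,0,0,0,0,0],
  [-0.025,0,0,0,0,0,0],
  [-0.03,0,-0.02,0,0,0,0],
  [-0.03,0,-0.06,0,0,0,0],
  [-0.03,0,-0.1,0,0,0,0],
  [-0.07,0,-0.12,0,0,0,0],
  [-0.11,0,-0.12,0,0,0,0],
  [-0.15,0,-0.12,0,0,0,0],
  [-0.19,0,-0.12,0,0,0,0],
  [-0.22,0,-0.12,0,0,0,0],
  [-0.22,0,-0.12,0,0,0,0],
])

```text
clock: 14.25
eef_pos: [447.8, -142.3, 442.2]
ee_rot: [0.0, 0.812, 0.584, 0.001]
ft_force: [-0.1, -0.1, -0.7]
width: -0.2
```

```bash
python3 meas.py 10; python3 - <<'E'
from plan import *
p=capture("top")
for l in("vial","cap"):
    for r in spot_point(p,l)[:1]: print(l,c2w(p,r["xyz"]).round(1))
E
```

```text
[ 447.78487117 -142.31899261  442.20748038] [-0.10498053 -0.11544145 -0.67381581] [582.59956787 158.79218165] width -0.23199968222457462
side peg 0.71 [ 511.3 -149.    -2.1]
side tab 0.83 [522.2  81.6 146. ]
side disc_axis 0.79 [543.4 152.2 141.4]
top peg 0.68 [579.4 142.8 151.3]
top tab 0.86 [520.7  85.5 148.8]
top disc_axis 0.77 [548.9 156.  136.5]
vial [645.5 190.  109.3]
cap [571.1 -30.3 110. ]
```

View pics/side10.png

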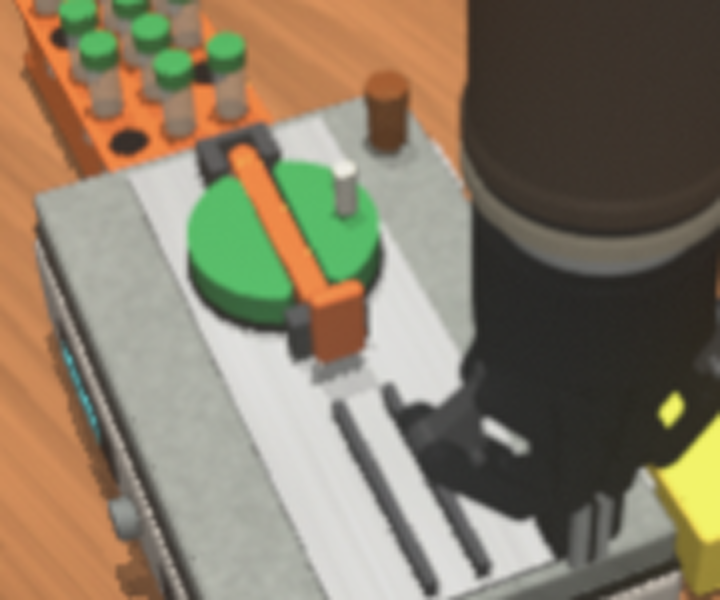

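View pics/top10.png

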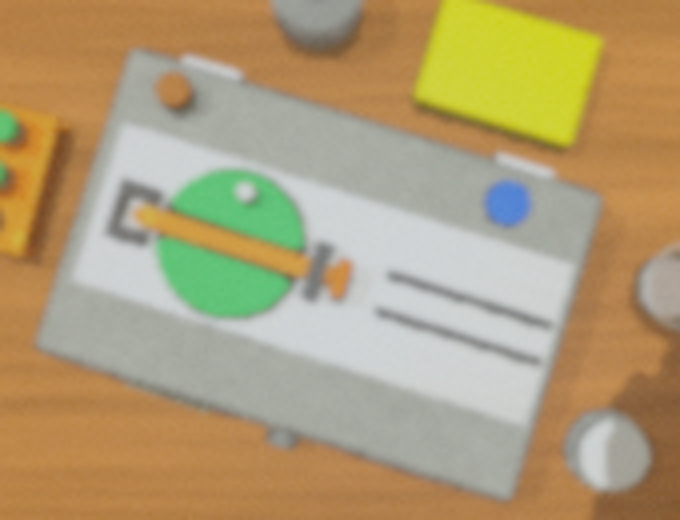

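Bar runs through the slot with its nose in the keeper (top view (137,213)). The tab is at (521–522, 82–85) against an expected (521.7, 81.9), and the bystanders are in place.

>>> apply_moves([
  [0,0,0,0,0,0,0],
  [0,0,0,0,0,0,0],
  [0,0,0,0,0,0,0],
])

```text
clock: 15.1
eef_pos: [449.9, -137.7, 441.7]
ee_rot: [-0.0, 0.81, 0.587, -0.0]
ft_force: [-0.4, 0.1, 0.5]
width: -0.3
```

```bash
python3 -c "
from h import *
print(read_state()['clock'],read_state()['ft_force']);print(hand_in())"
```

```text
15.1 [-0.38238349  0.09394232  0.4949978 ]
the job is handed in; nothing more can be done
None
```

The lid is locked. With the fingers shut, I pushed the peg clockwise from about 1.47 rad until the slot lined up with the bar. I then pushed the tab until the bar stopped firmly, and backed off and lifted clear. I handed in at 15.1 s.

- **Disc:** before the push, the peg put it at +0.005 rad and the slot at −0.02 rad. Both are well inside the 0.1 rad allowed.
- **Bar:** the force stayed at a few newtons through the slot, then rose to about 14 N at the stop. In the last pictures the nose is in the keeper. The tab read (522, 82) from the side and (521, 85) from the top, against about (522, 82) expected at home. The top reading is 3–4 mm off, within the network's accuracy.
- **Surroundings:** vial and cap positions were unchanged within the network's accuracy. I checked the other bystanders only by eye. The tube rack, tip box and jar looked unmoved. The last views showed the beaker and bottle only partly.
- **Bad reading:** in the last side view the peg network pointed at the wrong thing, as it had once before. The top view and the pictures both show the peg where it should be.

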